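# Hold the grinder lid at its pulse position

## Robot

A 6-joint arm with a two-finger parallel gripper is mounted at the origin on a cart in front of the work surface, level with it; the furniture and walls round the work are solid. World frame = base frame: x ahead of the robot, y to its left, z up, the work surface at z = 0. Lengths are in m, angles in rad, forces in N, time in s.
With the tool pointing down it reaches from about 0.325 to 0.775 m from the base axis. Payload 5.5 kg.
Tool frame: the origin (TCP) lies at the very end of the fingers, on their centre line; the grasp point (between the pads) lies 19 mm behind it; x points along the fingers, y is the direction in which the jaws open and shut, and the axes are right-handed (so a half turn about x gives the same grasp; the last joint's range is limited). The gripper opens to 85 mm and grips with 20 to 120 N. Pads are 22 mm wide; open, the fingers measure 114 mm over their backs; the gripper's body (76 mm by 85 mm) begins 54 mm behind the grasp point. The pads swing forward as they close: fully open they stand 13 mm farther back than shut.
Start: joints at [1.078, 0.091, 1.231, -0, 1.82, -0.057], TCP at [0.253, 0.544, 0.231] pointing down, gripper open.
Joint ranges: [-2.87, 2.87], [-0.86, 2.18], [0.17, 2.46], [-1.51, 4.65], [0.06, 2.69], [-2.65, 2.65]. Speed limits (rad/s): [2.57, 2.57, 3.01, 3.14, 3.14, 3.14].

## Interface

Orientations are given as a unit quaternion [x, y, z, w].
In Python, from plant import bot, get_image, camera_info gives the robot as it stands.
- The arm moves only by the tool apply_moves, never from a script. Its argument "deltas" is a list of rows, each an object with "travel": the shift along the tool's x, y, z in mm, a list of three; "spin": the turn about the tool's x in rad; "jaw": the finger opening in mm, from 0 to 85.4. In form: [{"travel": [tx, ty, tz], "spin": spin, "jaw": jaw}, ...]. A call has 1 to 5 rows; each row shifts and turns the commanded pose from where the row before left it, along the tool's axes as they then stand; what a row does not reach is not made up. A row lasts 1/10 s, in which the tool goes at most 50 mm and 8.59 degrees, less where a joint would pass 70% of its speed; a pose out of reach is approached as far as the arm can. A call with a gripper value outside its range is refused whole. The fingers move at their own pace and stop on an object; the grip force is fixed at half the most. Time passes only in rows, so rows that do not move let the fingers close. It gives the time, the measured TCP pose, the force and the opening at its end, in the units of the state.
- bot.get_obs(): the state, without advancing time (a new reading comes with each control period).
- get_image(name): name is "side" or "top" or "wrist"; returns the picture (480x640x3 uint8, red, green, blue); there is no depth.
- camera_info(name): a dict with "fx", "fy", "cx", "cy" (pixels), "rvec" (rotation vector, rad) and "tvec" (3), from world to camera coordinates, as OpenCV has them. Camera axes: x right, y down, z forward; pixel columns grow to the right and rows downward; lengths in m; the calibration is good to about 2 mm. A picture is of the moment at which its call begins: read the wrist's pose just before it. camera_info takes no time and is no camera call; for the wrist camera it gives the pose at the moment of the call.
- bot.close_job(): hands the job in, once; it reports no verdict.
The state is a dict: "time": time; "joint_pos": joint angles; "qvel": joint speeds; "joint_torque": joint torques, N m; "eef_pos": TCP position; "eef_rot": TCP orientation; "force": force on the tool from outside, world axes, zero at the start; "ft_torque": the same for the moment, N m; "finger_gap": finger opening in m.
Only numpy, scipy, OpenCV 4.12 (cv2) and the standard library are available. Lean on these libraries where they do the work, as an engineer would, in place of code of your own. Each camera call takes 0.05 s, during which the arm holds its last target.

## Task

Fit the loose bayonet lid onto the small grinder and, once it is fully down, twist it clockwise (seen from above) against the spring to the half-turn mark, about half way to the lock: that is the pulse position. Never turn it on as far as the lock click, and leave the things around alone. The program finishes while the gripper still holds the lid at the half-turn mark; do not let go, the spring would turn it back.

Things in the scene. Friction and masses are not known exactly. Their poses are not given: they have to be found in the camera images.
- lid_center (a point): The loose lid (140 g): a black disc 80 mm across, 8 mm thick, with a bar handle on top and a round plug below; 66 mm high in all, it stands on its plug on the worktop. This point is on its axis, 33 mm above the plug's foot, 1 mm above the disc's top face. z up the axis, x along bar and lugs; turned by half a turn it is the same lid.
- lid_bar (a point): Centre of the lid's black bar handle: 46 mm long (lid x), 18 mm thick (lid y), 34 mm high, standing upright on the disc, with a thin steel line along its top. 16 mm above lid_center. Axes as the lid's.
- lid_lug (a point): Middle of one of the two lugs, steel, 8 mm wide, 7 mm high, at the foot of the plug on its +x and -x sides, 68 mm over both tips. The plug is 50 mm across, 24 mm deep below the disc, its foot bevelled. Two steel ribs on the disc, in line with the bar, show where the lugs are. Axes as the lid's.
- grinder_mouth (a point): The grinder: a steel housing 94 mm across on a black foot, 80 mm high, fixed. This point: centre of the round mouth, at the top face. Mouth 55 mm across, with two gaps 17 mm wide for the lugs on its +x and -x sides, out to 73 mm across. Lid's x goes along this x, either way round, within 0.1 rad; it drops 24 mm until the disc lies on the top: lid_center then 9 mm above this point. z up.
- grinder_dot (a point): Small black dot on the rim at the +x gap (another at the -x gap), on the top face 44 mm from the axis: the lid's ribs and bar point to the dots when it is put in. Clockwise from there its lugs run under the ledges. Axes as the mouth's.
- grinder_half_mark (a point): Half-turn mark: a single thick black bar on the rim, 0.70 rad clockwise of the dot (another opposite). The lid's rib points to it at the half-turn. On the top face, 44 mm from the axis. Axes as the mouth's.
- grinder_lock_mark (a point): Lock mark: a pair of thin black bars on the rim, 1.24 rad clockwise of the dot (another opposite): the lid clicks over when its rib points here. On the top face, 44 mm from the axis. Axes as the mouth's.
- grinder_collar (a joint): Sprung collar in the mouth, turned by the lid's lugs (rad): 0 at rest, grows clockwise. The lid turns about 0.15 before it takes the collar along, so the collar reads about 0.15 less than the lid's turn from the dot: about 0.55 at the half-turn. Click plungers are met from about 0.9, click at 1.1, stop 1.35. Spring back: 0.06 N m at rest, plus 0.06 per rad.
- spice_3: spice jar with a yellow cap, 44 mm across, 100 mm high, loose bystander; origin at the centre of its underside
- salt_shaker: salt shaker with a grey domed cap, 44 mm across, 90 mm high, loose bystander; origin at the centre of its underside
- teaspoon: metal teaspoon, 139 x 30 x 10 mm, lying, loose bystander; origin at the centre of its underside
- wooden_turner: wooden turner, 311 x 61 x 15 mm, lying, loose bystander; origin at the centre of its underside
There are look-alikes about, which are no part of the job. Leave any blue or purple look-alike of the part that bears lid_center alone.

How it is judged:
On the way:
1. the lid is fully down in the grinder's mouth, not yet twisted (collar below 0.3 rad) (z of lid_center in the frame of grinder_mouth below 0.0125 m and horizontal distance between lid_center and grinder_mouth below 0.005 m and angle between lid_center's own z axis and vertical below 0.06 rad and value of joint grinder_collar below 0.3 rad), for 0.1 s.
At the end, for the whole second after the job is handed in: The gripper still holds the lid (more than 1 N on it); the lid is fully down (lid_center less than 12.5 mm above the mouth point, within 5 mm of its axis, upright within 0.06 rad) and twisted so that the collar reads 0.35 to 0.75 rad, at rest (z of lid_center in the frame of grinder_mouth below 0.0125 m and horizontal distance between lid_center and grinder_mouth below 0.005 m and angle between lid_center's own z axis and vertical below 0.06 rad and value of joint grinder_collar between 0.35 and 0.75 rad and velocity of joint grinder_collar between -0.1 and 0.1 rad/s and contact force between the fingers and lid above 1 N); the arm keeps its last pose, push and grip.
It fails at once if the lid is turned on to the lock click (collar past 1.0 rad) (value of joint grinder_collar above 1 rad).
It fails at once if the spice jar is pushed away (more than 30 mm) (distance of spice_3 from where it was at the start of the episode above 0.03 m).
It fails at once if the salt shaker is pushed away (more than 30 mm) (distance of salt_shaker from where it was at the start of the episode above 0.03 m).
It fails at once if the teaspoon is pushed away (more than 30 mm) (distance of teaspoon from where it was at the start of the episode above 0.03 m).
It fails at once if the wooden turner is pushed away (more than 30 mm) (distance of wooden_turner from where it was at the start of the episode above 0.03 m).
It also fails if it takes over 42 s, if anything falls off the work surface, if the arm or the gripper's body presses on something with over 40 N, if the wrist force passes 120 N, or if a joint passes its speed limit or range.

## Working session

There is one attempt and no reset: what is moved stays moved. The work goes in short steps, Python scripts to look and compute and a tool call to move; the robot and the scene stay as the last step left them, time stands still between calls to the robot, and variables do not carry over. Pictures are saved under pics/ and viewed, and the job is handed in when it is done.

Besides the shell and the picture viewer there is one more tool, called after ">>>" by a JSON object that holds its "api" and its "payload", one argument or row to a line. apply_moves: Moves the arm, as the interface text tells. Its arguments: {"type":"object","properties":{"deltas":{"type":"array"}},"required":["deltas"]}

```bash
mkdir -p pics; cat > h.py <<'E'
import numpy as np, cv2
from plant import bot, get_image, camera_info
def save(img,n,s=1,box=None):
    if box: x0,y0,x1,y1=box; img=img[y0:y1,x0:x1]
    img=cv2.resize(img,None,fx=s,fy=s,interpolation=cv2.INTER_CUBIC)
    cv2.imwrite('pics/'+n,img[:,:,::-1])
def ray(ci,u,v):
    R=cv2.Rodrigues(np.array(ci['rvec'],float))[0]; t=np.array(ci['tvec'],float).ravel()
    d=R.T@np.array([(u-ci['cx'])/ci['fx'],(v-ci['cy'])/ci['fy'],1]); return -R.T@t,d
def onz(ci,u,v,z):
    c,d=ray(ci,u,v); return c+d*(z-c[2])/d[2]
def proj(ci,P):
    p,_=cv2.projectPoints(np.atleast_2d(np.array(P,float)),np.array(ci['rvec'],float),np.array(ci['tvec'],float),np.array([[ci['fx'],0,ci['cx']],[0,ci['fy'],ci['cy']],[0,0,1.]]),None); return p[:,0]
E
python3 - <<'E'
from h import *
import pickle
print(bot.get_obs())
C={}
for n in ['top','side','wrist']:
    C[n]=camera_info(n); im=get_image(n); save(im,n+'0.png'); C[n+'i']=im; print(n,C[n])
pickle.dump(C,open('c0.pkl','wb'))
E
```

```text
{'time': 0.0, 'joint_pos': array([ 1.07832266e+00,  9.18965194e-02,  1.23189970e+00, -4.18367793e-06,
        1.81978759e+00, -5.67059026e-02]), 'qvel': array([ 0.00037773, -0.00142026, -0.00031765,  0.00107216, -0.00090054,
       -0.00030185]), 'joint_torque': array([-1.48265401e-03, -4.58756626e+01, -4.18013048e+01, -2.69090633e-04,
        1.23165737e-02, -1.05285824e-05]), 'eef_pos': array([0.25313736, 0.54367771, 0.23012051]), 'eef_rot': array([ 0.15217333,  0.69057779, -0.15352932,  0.69019877]), 'force': array([ 0.00962248, -0.2004857 ,  0.46234492]), 'ft_torque': array([-0.02051905,  0.0280631 , -0.02001256]), 'finger_gap': 0.08539908762958882}
top {'fx': 509.11905948978534, 'fy': 509.11905948978534, 'cx': 318.026146960432, 'cy': 238.52266129514882, 'rvec': array([ 2.14220037, -2.1275469 ,  0.12226095]), 'tvec': array([0.00248404, 0.5694954 , 1.29235082])}
side {'fx': 486.42109428292656, 'fy': 486.42109428292656, 'cx': 320.71294102509853, 'cy': 237.50604154036097, 'rvec': array([ 2.34686258, -1.26076175,  0.33980164]), 'tvec': array([-0.33386086,  0.43276984,  0.9681694 ])}
wrist {'fx': 414.4427425351051, 'fy': 414.4427425351051, 'cx': 318.18133511044124, 'cy': 240.58276941569574, 'rvec': array([-2.40948752, -1.53551397, -0.25149595]), 'tvec': array([-0.60007177, -0.04005811,  0.37979666])}
```

View pics/top0.png

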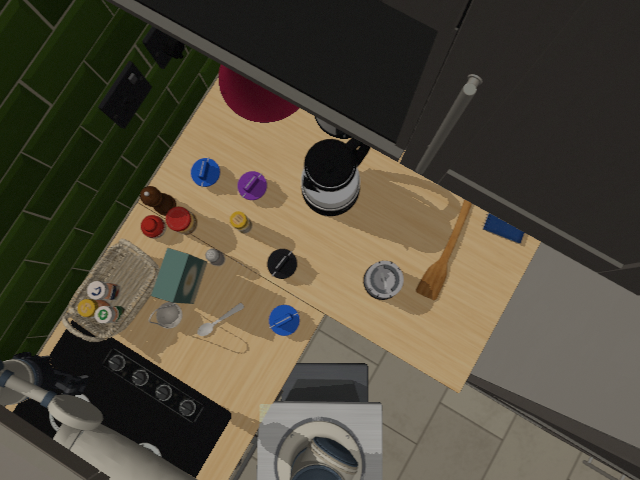

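View pics/side0.png

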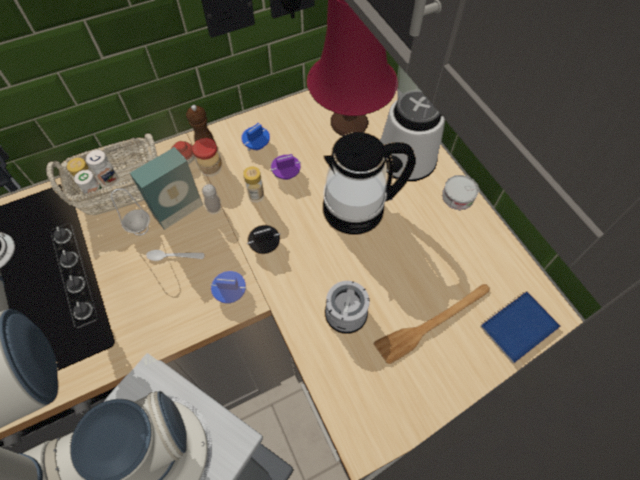

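View pics/wrist0.png

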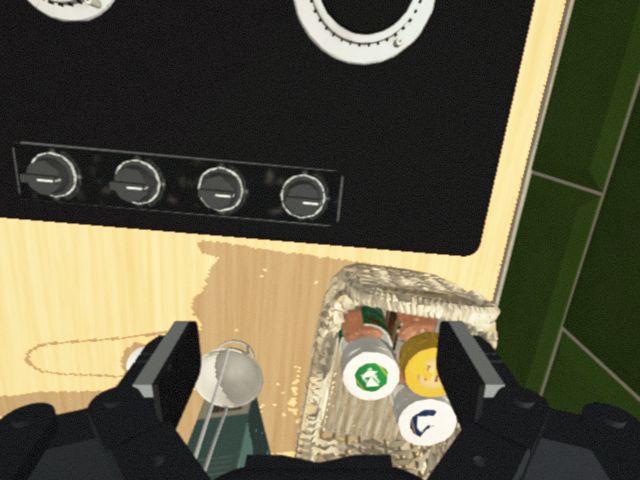

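Candidates for the lid in the top view are the black lid (282,264), blue (205,172), purple (252,186), blue (284,320) and the kettle's black lid (330,160). By the description it is the black one at (282,264). The grinder is at (384,280). I'll crop both closely to check.

```bash
python3 - <<'E'
from h import *
import pickle
C=pickle.load(open('c0.pkl','rb'))
t,s=C['topi'],C['sidei']
a=lambda im,b:cv2.resize(im[b[1]:b[3],b[0]:b[2]],(400,300),interpolation=cv2.INTER_CUBIC)
g=np.vstack([np.hstack([a(t,(252,244,308,286)),a(t,(356,259,412,301))]),np.hstack([a(s,(228,210,300,264)),a(s,(306,273,386,333))])])
save(g,'crop0.png')
E
```

```text
(no output)
```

View pics/crop0.png

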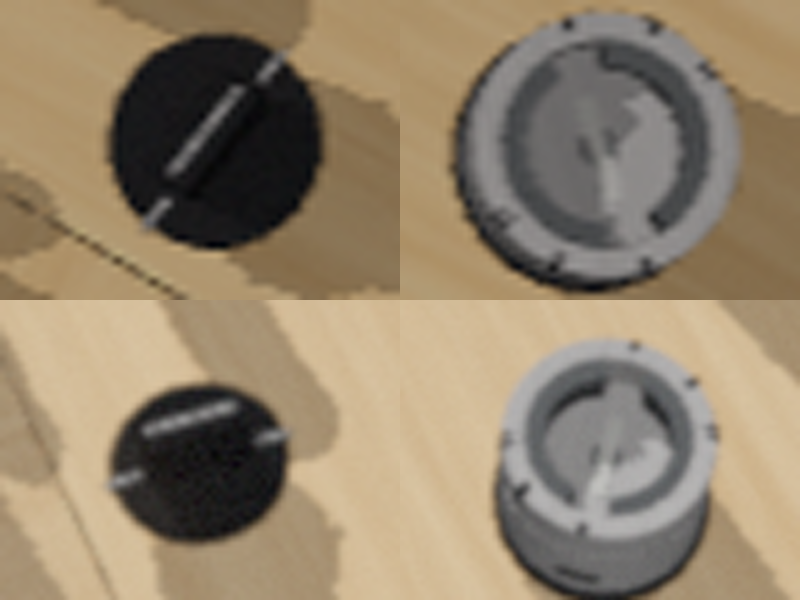

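The crop confirms it: the top left shows the black disc with its steel line and ribs in line. At the right, the grinder's dot is at (568,22) in crop pixels, then clockwise the half mark at (655,27) and the lock pair at (708,70).

```bash
python3 - <<'E'
from h import *
import pickle
from scipy.spatial.transform import Rotation as R
C=pickle.load(open('c0.pkl','rb'))
T,S=C['top'],C['side']
t=lambda x,y,ox,oy,w:(ox+x*w/400-.5+.5*w/400,oy+y*w/400-.5+.5*w/400)
P=lambda c,p,z:onz(c,*p,z)[:2]
L=lambda x,y:t(x,y,252,244,56); G=lambda x,y:t(x-400,y,356,259,56)
l=P(T,L(215,141),.032);a=P(T,L(271,67),.032);b=P(T,L(155,212),.032)
print('lid',l,(a+b)/2,'ang',np.arctan2(*(a-b)[::-1]))
g=P(T,G(605,145),.08);
d=[P(T,G(*q),.08) for q in [(568,22),(648,266),(655,27),(557,262),(708,70),(503,217)]]
for i in (0,2,4): print('g',(d[i]+d[i+1])/2,np.arctan2(*(d[i]-d[i+1])[::-1]),np.linalg.norm(d[i]-d[i+1]))
print(g)
SL=lambda x,y:t(x,y-300,228,210,72); SG=lambda x,y:t(x-400,y-300,306,273,80)
a=P(S,SL(287,436),.032);b=P(S,SL(110,484),.032);print('side lid',(a+b)/2,np.arctan2(*(a-b)[::-1]),P(S,SL(199,464),.032))
d=[P(S,SG(*q),.08) for q in [(635,345),(582,528),(692,382),(520,492),(712,432),(507,438)]]
for i in (0,2,4): print('sg',(d[i]+d[i+1])/2,np.arctan2(*(d[i]-d[i+1])[::-1]))
print(P(S,SG(609,438),.08))
for n,uv,z in [('spice',(239,214),.1),('salt',(213,250),.09),('spoonA',(200,331),0),('turner',(426,288),0),('blue',(284,320),.03),('purple',(252,186),.03),('kettle',(330,190),.1)]: print(n,P(T,uv,z))
o=bot.get_obs(); print(R.from_quat(o['eef_rot']).as_matrix().round(3))
W=C['wrist'];RW=cv2.Rodrigues(W['rvec'])[0]; M=R.from_quat(o['eef_rot']).as_matrix()
print('cam in tool',M.T@(-RW.T@W['tvec']-o['eef_pos']),(M.T@RW.T).round(3))
E
```

```text
lid [0.50456959 0.10141659] [0.50518186 0.10211284] ang -0.6602118883662157
g [ 0.4632222  -0.16244112] 0.30806457483135957 0.08941499198871916
g [ 0.46300102 -0.16188248] -0.4014423649902708 0.08961746076050933
g [ 0.46323117 -0.16171315] -0.9462863081415103 0.0888662286485684
[ 0.46265064 -0.16145816]
side lid [0.50661144 0.10126488] -0.6770326623295397 [0.50496058 0.10000777]
sg [ 0.46557217 -0.16117819] 0.29545303064964906
sg [ 0.46444199 -0.16087419] -0.39270720049460905
sg [ 0.46556902 -0.16145868] -0.9540828540511352
[ 0.46424993 -0.16198406]
spice [0.62261791 0.20513076]
salt [0.53180893 0.27013341]
spoonA [0.32649121 0.31785018]
turner [ 0.44439977 -0.27946999]
blue [0.3578196  0.09279767]
purple [0.71272956 0.18550708]
kettle [ 0.68527691 -0.02454131]
[[-0.001  0.422  0.907]
 [-0.001  0.907 -0.422]
 [-1.    -0.001 -0.   ]]
cam in tool [-1.42340375e-01  5.91278963e-05 -8.30395862e-02] [[-0.001 -0.319  0.948]
 [ 1.    -0.001  0.001]
 [ 0.     0.948  0.319]]
```

>>> {"api": "apply_moves", "payload": {
  "deltas": [
    {"travel":[0,-27,38],"spin":0,"jaw":85},
    {"travel":[0,-27,38],"spin":0,"jaw":85},
    {"travel":[0,-27,38],"spin":0,"jaw":85},
    {"travel":[0,-27,38],"spin":0,"jaw":85},
    {"travel":[0,-27,38],"spin":0,"jaw":85}
  ]
}}

```text
time: 0.65
eef_pos: [0.369, 0.3396, 0.231]
eef_rot: [0.153, 0.69, -0.153, 0.69]
force: [0.7, 0.4, 0.4]
finger_gap: 0.0848
```

>>> {"api": "apply_moves", "payload": {
  "deltas": [
    {"travel":[0,-27,38],"spin":0,"jaw":85},
    {"travel":[0,-27,38],"spin":0,"jaw":85},
    {"travel":[0,-27,38],"spin":0,"jaw":85},
    {"travel":[0,-27,38],"spin":0,"jaw":85},
    {"travel":[0,-27,38],"spin":0,"jaw":85}
  ]
}}

```text
time: 1.15
eef_pos: [0.4843, 0.1369, 0.2311]
eef_rot: [0.153, 0.69, -0.153, 0.69]
force: [0.7, 0.7, -0.2]
finger_gap: 0.0851
```

>>> {"api": "apply_moves", "payload": {
  "deltas": [
    {"travel":[15,-25,35],"spin":0,"jaw":85},
    {"travel":[40,0,0],"spin":0.11,"jaw":85},
    {"travel":[40,0,0],"spin":0.12,"jaw":85},
    {"travel":[0,0,0],"spin":0,"jaw":85}
  ]
}}

```text
time: 1.55
eef_pos: [0.5015, 0.1003, 0.1291]
eef_rot: [0.23, 0.672, -0.234, 0.664]
force: [-0.7, 0.1, -1.4]
finger_gap: 0.0853
```

```bash
python3 - <<'E'
from h import *
import pickle
o=bot.get_obs(); ci=camera_info('wrist'); im=get_image('wrist'); pickle.dump((o,ci,im),open('w1.pkl','wb'))
from scipy.spatial.transform import Rotation as R
M=R.from_quat(o['eef_rot']).as_matrix();print(o['time'],o['eef_pos'],np.arctan2(M[1,2],M[0,2]),M[:,0],o['joint_pos'])
save(im,'w1.png')
E
```

```text
1.55 [0.50152608 0.10033929 0.12906635] -0.6679507362040068 [-0.01243385 -0.00158026 -0.99992145] [ 1.30898592e-01 -1.32949065e-01  1.63227845e+00  5.63873995e-05
  1.65479735e+00 -7.71981891e-01]
```

View pics/w1.png

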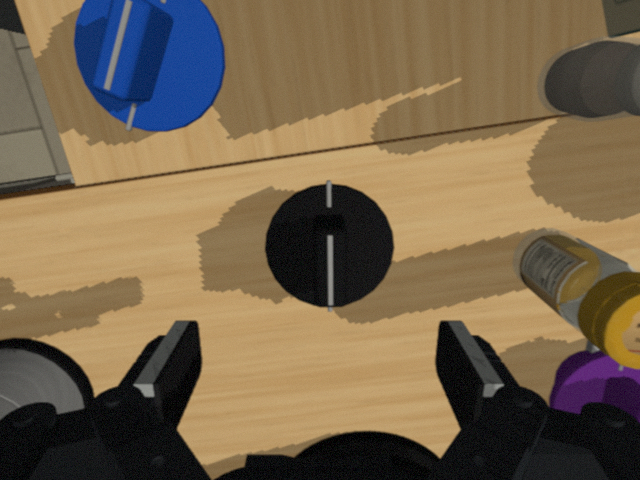

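The wrist view shows the black lid centred at (330,245), with its rib at (329,193) and steel line from (330,236) to (331,305). The blue lid is at (150,60), the purple lid at (605,390) and the spice jar at (600,290).

```bash
python3 - <<'E'
from h import *
import pickle
o,ci,im=pickle.load(open('w1.pkl','rb'))
save(im,'w1c.png',4,(250,165,410,315))
ci2=camera_info('wrist');o2=bot.get_obs();print(o2['eef_pos'],o2['eef_rot'])
from scipy.spatial.transform import Rotation as R
M=R.from_quat(o2['eef_rot']).as_matrix();print(np.arctan2(M[1,2],M[0,2]),M[:,0])
for c in (ci,):
  print('disc',onz(c,330,245,.032)); a=onz(c,330.3,236,.066);b=onz(c,331,304,.066);r=onz(c,329,193,.032);print(a,b,(a+b)/2,np.arctan2(*(b-a)[1::-1]),r,np.arctan2(*((a+b)/2-r)[1::-1]))
E
```

```text
[0.50303799 0.1008723  0.13317754] [ 0.22923533  0.67076808 -0.23147192  0.6662898 ]
-0.6636672840052731 [-7.01813572e-03 -9.27275933e-04 -9.99974943e-01]
disc [0.50523221 0.10584793 0.032     ]
[0.49190428 0.1155187  0.066     ] [0.5231902  0.09177376 0.066     ] [0.50754724 0.10364623 0.066     ] -0.6492145028214364 [0.47936697 0.12514787 0.032     ] -0.6517715508290279
```

View pics/w1c.png

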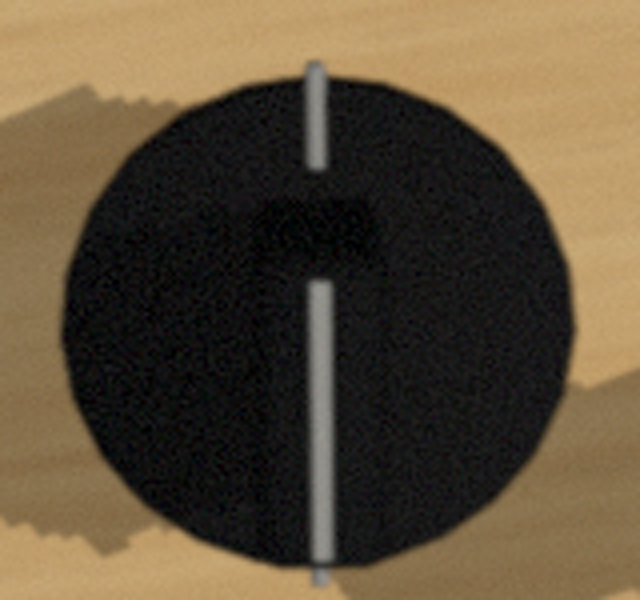

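>>> {"api": "apply_moves", "payload": {
  "deltas": [
    {"travel":[0,0,0],"spin":0,"jaw":85},
    {"travel":[0,0,0],"spin":0,"jaw":85},
    {"travel":[0,0,0],"spin":0,"jaw":85}
  ]
}}

```text
time: 1.9
eef_pos: [0.506, 0.1018, 0.139]
eef_rot: [0.231, 0.667, -0.23, 0.67]
force: [0.1, 0.2, -0.9]
finger_gap: 0.0848
```

```bash
python3 - <<'E'
from h import *
import pickle
from scipy.spatial.transform import Rotation as R
o=bot.get_obs(); ci=camera_info('wrist'); im=get_image('wrist'); pickle.dump((o,ci,im),open('w2.pkl','wb'))
M=R.from_quat(o['eef_rot']).as_matrix();print(o['eef_pos'],np.arctan2(M[1,2],M[0,2]),M[:,0],abs(o['qvel']).max())
save(im,'w2c.png',4,(250,165,410,315))
E
```

```text
[0.50604464 0.10178192 0.13898679] -0.6641199718028505 [ 4.23192380e-03  5.11405535e-04 -9.99990915e-01] 0.011027282339052178
```

View pics/w2c.png

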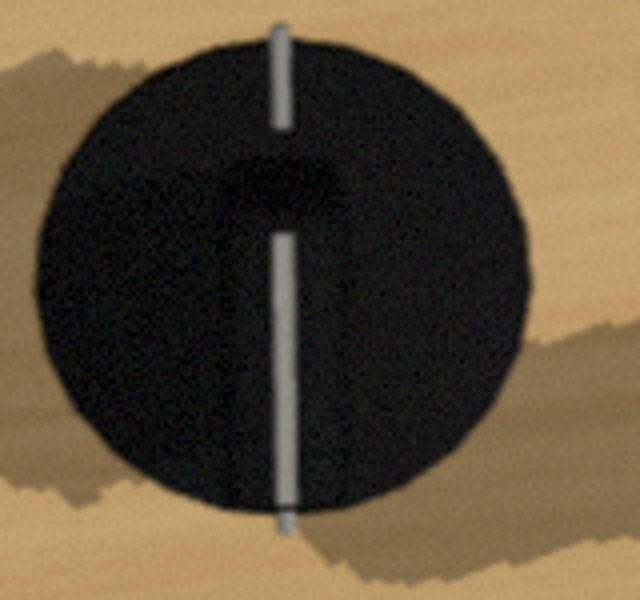

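```bash
python3 - <<'E'
from h import *
import pickle
o,ci,im=pickle.load(open('w2.pkl','rb'))
q=lambda x,y:(250+(x+.5)/4-.5,165+(y+.5)/4-.5)
P=lambda x,y,z:onz(ci,*q(x,y),z)
a,b=P(284,233,.066),P(286,505,.066);r,s=P(280,25,.032),P(287,532,.032)
print('disc',P(284,275,.032),'bar',(a+b)/2,np.linalg.norm(b-a),np.arctan2(*(b-a)[1::-1]),'ribs',(r+s)/2,np.linalg.norm(r-s),np.arctan2(*(s-r)[1::-1]))
for n in('top','side'):
  c=camera_info(n);print(n,proj(c,[[.506,.103,.032]]))
E
```

```text
disc [0.50451731 0.10572451 0.032     ] bar [0.50706961 0.10346828 0.066     ] 0.040499388445725926 -0.6553650114912201 ribs [0.50666218 0.10398738 0.032     ] 0.08438349223296422 -0.6493848528450806
top [[281.07795974 262.76253082]]
side [[262.67728759 238.20639777]]
```

The lid is at about (0.506,0.103) with its bar at -0.655 rad. The tool at (0.506,0.102), yaw -0.664, is already aligned, so I go down to TCP z 0.038 and close.

>>> {"api": "apply_moves", "payload": {
  "deltas": [
    {"travel":[40,0,0],"spin":0,"jaw":85},
    {"travel":[35,0,0],"spin":0,"jaw":85},
    {"travel":[20,0,0],"spin":0,"jaw":60},
    {"travel":[0,0,0],"spin":0,"jaw":40},
    {"travel":[0,0,0],"spin":0,"jaw":40}
  ]
}}

```text
time: 2.45
eef_pos: [0.5055, 0.1015, 0.0425]
eef_rot: [0.231, 0.668, -0.231, 0.669]
force: [0.8, -0.3, 0.6]
finger_gap: 0.0435
```

```bash
python3 - <<'E'
from h import *
from scipy.spatial.transform import Rotation as R
o=bot.get_obs();im=get_image('wrist')
M=R.from_quat(o['eef_rot']).as_matrix();print(o['eef_pos'],np.arctan2(M[1,2],M[0,2]),M[:,0],o['finger_gap'],o['force'])
save(im,'w3.png')
E
```

```text
[0.50545044 0.10148746 0.04246419] -0.6652803337170987 [ 1.06000447e-03  1.37519784e-04 -9.99999429e-01] 0.043479713700041056 [ 0.78516157 -0.28012369  0.57531   ]
```

View pics/w3.png

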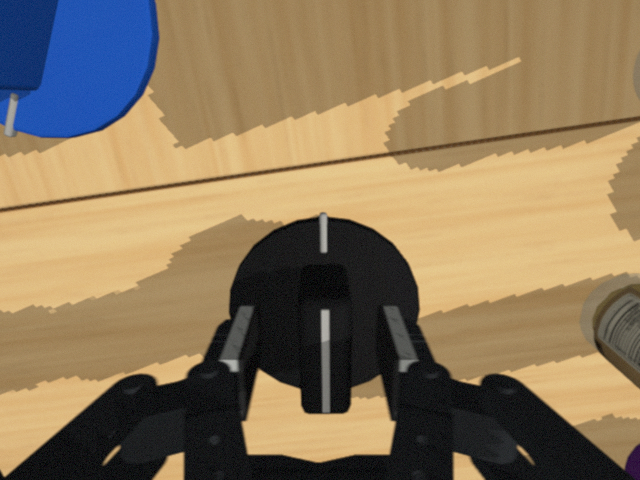

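The bar at (325,340) sits between the fingers, whose inner faces are at (250,320) and (388,320), so they are centred to about 1 mm. I lower a little and close.

>>> {"api": "apply_moves", "payload": {
  "deltas": [
    {"travel":[3,1,0],"spin":0,"jaw":40},
    {"travel":[0,0,0],"spin":0,"jaw":20},
    {"travel":[0,0,0],"spin":0,"jaw":5},
    {"travel":[0,0,0],"spin":0,"jaw":5},
    {"travel":[0,0,0],"spin":0,"jaw":5}
  ]
}}

```text
time: 3.0
eef_pos: [0.5062, 0.1023, 0.0393]
eef_rot: [0.231, 0.668, -0.231, 0.669]
force: [-0.5, 0.2, 4.6]
finger_gap: 0.0167
```

>>> {"api": "apply_moves", "payload": {
  "deltas": [
    {"travel":[0,0,0],"spin":0,"jaw":5},
    {"travel":[0,0,0],"spin":0,"jaw":5}
  ]
}}

```text
time: 3.2
eef_pos: [0.5062, 0.1023, 0.0393]
eef_rot: [0.231, 0.668, -0.231, 0.669]
force: [0.4, 0.2, 5.5]
finger_gap: 0.017
```

```bash
python3 - <<'E'
from h import *
from scipy.spatial.transform import Rotation as R
o=bot.get_obs();im=get_image('wrist')
M=R.from_quat(o['eef_rot']).as_matrix();print(o['eef_pos'],np.arctan2(M[1,2],M[0,2]),M[:,0],o['finger_gap'],o['force'])
save(im,'w4.png',4,(220,200,420,350))
E
```

```text
[0.50620645 0.10227946 0.0392994 ] -0.6657276589178955 [ 1.80478446e-03  4.10512641e-04 -9.99998287e-01] 0.017049832792143768 [0.40810203 0.22145418 5.4660967 ]
```

View pics/w4.png

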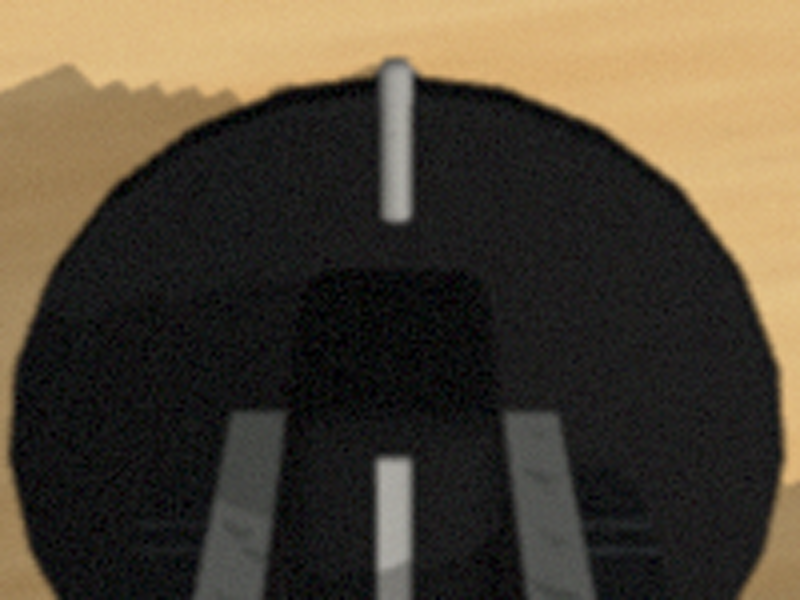

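The lid is gripped with a 17 mm gap. The rib at (319,235) lies on the tool's centre line. Next I lift it and travel to a point beside the grinder, turning on the way.

>>> {"api": "apply_moves", "payload": {
  "deltas": [
    {"travel":[-15,0,0],"spin":0,"jaw":5},
    {"travel":[-30,0,0],"spin":0,"jaw":5},
    {"travel":[-45,0,0],"spin":0,"jaw":5},
    {"travel":[-40,0,0],"spin":0,"jaw":5},
    {"travel":[0,0,0],"spin":0,"jaw":5}
  ]
}}

```text
time: 3.75
eef_pos: [0.5079, 0.1023, 0.176]
eef_rot: [0.233, 0.665, -0.229, 0.672]
force: [0.1, 0.9, -0.8]
finger_gap: 0.0166
```

>>> {"api": "apply_moves", "payload": {
  "deltas": [
    {"travel":[0,-34,8],"spin":0,"jaw":5},
    {"travel":[0,-34,8],"spin":0,"jaw":5},
    {"travel":[0,-34,8],"spin":0,"jaw":5},
    {"travel":[0,-34,8],"spin":0,"jaw":5},
    {"travel":[0,-34,8],"spin":-0.1,"jaw":5}
  ]
}}

```text
time: 4.25
eef_pos: [0.4307, -0.0573, 0.1674]
eef_rot: [0.197, 0.68, -0.197, 0.679]
force: [0.6, 0.1, -0.9]
finger_gap: 0.0172
```

>>> {"api": "apply_moves", "payload": {
  "deltas": [
    {"travel":[0,0,0],"spin":-0.14,"jaw":5},
    {"travel":[0,0,0],"spin":-0.14,"jaw":5},
    {"travel":[0,0,0],"spin":-0.14,"jaw":5},
    {"travel":[0,0,0],"spin":-0.14,"jaw":5},
    {"travel":[0,0,0],"spin":-0.14,"jaw":5}
  ]
}}

```text
time: 4.75
eef_pos: [0.4314, -0.0563, 0.1674]
eef_rot: [-0.049, 0.706, 0.049, 0.705]
force: [-1.5, 0.3, -1.4]
finger_gap: 0.0171
```

>>> {"api": "apply_moves", "payload": {
  "deltas": [
    {"travel":[0,0,0],"spin":-0.14,"jaw":5},
    {"travel":[0,0,0],"spin":-0.03,"jaw":5},
    {"travel":[0,0,0],"spin":0,"jaw":5},
    {"travel":[0,0,0],"spin":0,"jaw":5},
    {"travel":[0,0,0],"spin":0,"jaw":5}
  ]
}}

```text
time: 5.25
eef_pos: [0.4319, -0.0563, 0.1681]
eef_rot: [-0.107, 0.699, 0.107, 0.699]
force: [0.3, 0.5, -1.1]
finger_gap: 0.0173
```

```bash
python3 - <<'E'
from h import *
import pickle
from scipy.spatial.transform import Rotation as R
o=bot.get_obs();ci=camera_info('wrist');im=get_image('wrist')
M=R.from_quat(o['eef_rot']).as_matrix();print(o['time'],o['eef_pos'],np.arctan2(M[1,2],M[0,2]),M[:,0],o['finger_gap'],o['force'],o['joint_pos'])
pickle.dump((o,ci,im),open('w5.pkl','wb'))
save(im,'w5.png')
E
```

```text
5.25 [ 0.43193983 -0.05628849  0.16813907] 0.3024520444778839 [-3.44095957e-04  1.45939872e-05 -9.99999941e-01] 0.017333221408463478 [ 0.25416636  0.48711361 -1.07983781] [-2.07675043e-01 -3.63432011e-01  1.75648147e+00 -5.75778023e-05
  1.74888291e+00 -2.08093359e+00]
```

View pics/w5.png

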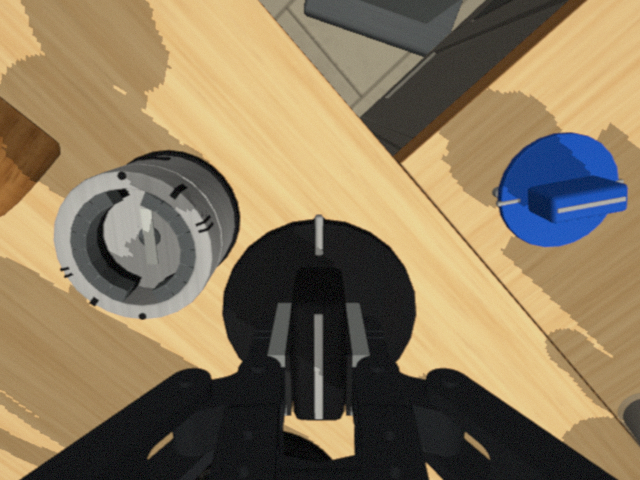

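The lid is in hand, with its bar along the image's vertical at column 319. The grinder is clear at (138,240), with dots near (122,176) and (142,316). I'll enlarge for measurement.

```bash
python3 - <<'E'
from h import *
import pickle
o,ci,im=pickle.load(open('w5.pkl','rb'))
save(im,'w5g.png',4,(45,150,235,300+25))
save(im,'w5l.png',3.5,(212,205,428,425-50))
E
```

```text
(no output)
```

View pics/w5g.png

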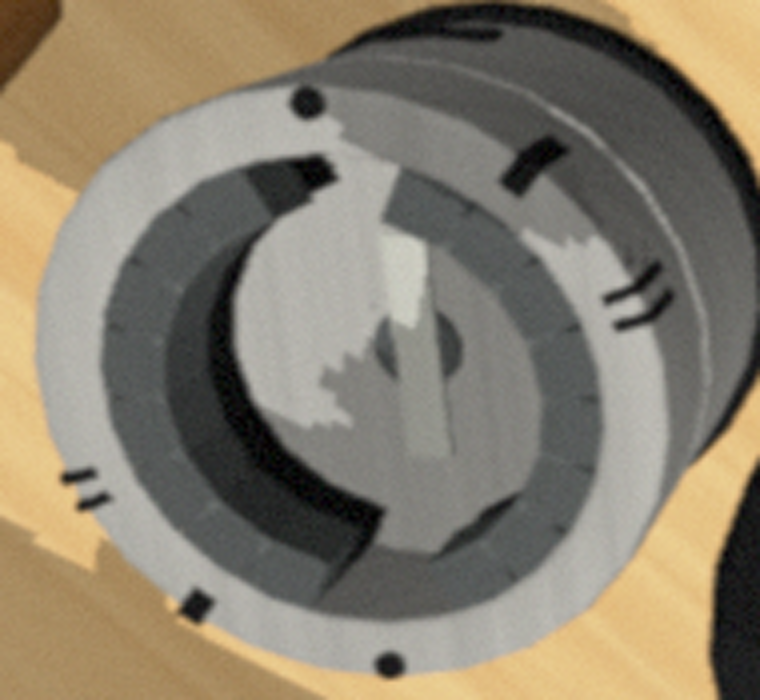

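View pics/w5l.png

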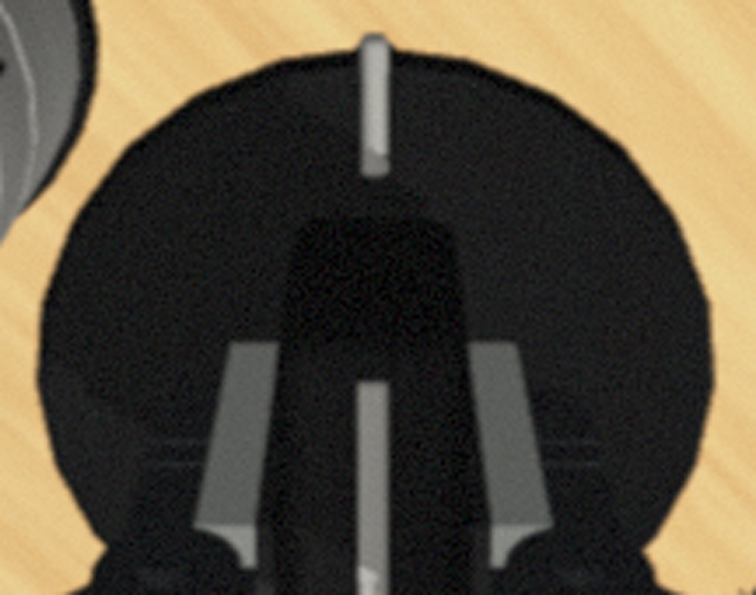

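```bash
cat > fit.py <<'E'
from h import *
import pickle
from scipy.optimize import least_squares
from scipy.spatial.transform import Rotation as R
o,ci,im=pickle.load(open('w5.pkl','rb'))
M=R.from_quat(o['eef_rot']).as_matrix()
q=lambda x,y,ox,oy,s:np.array([ox+(x+.5)/s-.5,oy+(y+.5)/s-.5])
g=[q(x,y,45,150,4) for x,y in [(307,102),(390,665),(535,163),(197,606),(637,296),(85,488)]]
def model(p):
    a=[p[2],p[2]+np.pi,p[2]-.7,p[2]-.7+np.pi,p[2]-1.24,p[2]-1.24+np.pi]
    return proj(ci,[[p[0]+.044*np.cos(t),p[1]+.044*np.sin(t),.08] for t in a])
best=None
for t0 in (.3,.3+np.pi):
    r=least_squares(lambda p:(model(p)-g).ravel(),[.464,-.1615,t0]);
    if best is None or r.cost<best.cost: best=r
print(best.x,best.fun.reshape(-1,2).round(1))
for i in (0,2,4):print('mid',[onz(ci,*g[j],.08)[:2].round(4) for j in (i,i+1)])
# lid in tool frame
def onx(u,v,x):
    c,d=ray(ci,u,v); c=M.T@(c-o['eef_pos']); d=M.T@d; return c+d*(x-c[0])/d[0]
l=lambda x,y:q(x,y,212,205,3.5)
print('line front',onx(*l(373,382),-.0267),'line far',onx(*l(371,590),-.0267))
print('rib',onx(*l(375,37),.0073),onx(*l(375,175),.0073),'rimfront',onx(*l(375,52),.0073),onx(*l(375,52),.0153))
print('L/R',onx(*l(38,375),.0073),onx(*l(713,375),.0073))
E
python3 fit.py
```

```text
[ 0.46416712 -0.1595138   3.43964016] [[ 1.2 -1.1]
 [ 1.1 -1.2]
 [-2.9  2.2]
 [ 1.1 -1.5]
 [-2.   1.9]
 [ 1.6 -1.1]]
mid [array([ 0.4229, -0.173 ]), array([ 0.5072, -0.1471])]
mid [array([ 0.422, -0.141]), array([ 0.5059, -0.1773])]
mid [array([ 0.4368, -0.1231]), array([ 0.491, -0.196])]
line front [-0.0267      0.0008173  -0.01934887] line far [-0.0267      0.00062448  0.00272   ]
rib [ 0.0073      0.00108728 -0.04210888] [ 0.0073      0.00109152 -0.02636786] rimfront [ 0.0073      0.00108773 -0.04044612] [ 0.0153      0.00111112 -0.0381873 ]
L/R [ 0.0073     -0.0378953  -0.00168547] [ 0.0073     0.0402373 -0.001608 ]
```

>>> {"api": "apply_moves", "payload": {
  "deltas": [
    {"travel":[0,-40,0],"spin":0,"jaw":5},
    {"travel":[0,-40,0],"spin":0,"jaw":5},
    {"travel":[0,-29,0],"spin":0,"jaw":5},
    {"travel":[30,0,0],"spin":0,"jaw":5},
    {"travel":[0,0,0],"spin":0,"jaw":5}
  ]
}}

```text
time: 5.8
eef_pos: [0.4629, -0.1603, 0.1341]
eef_rot: [-0.105, 0.701, 0.108, 0.697]
force: [-0.0, 1.4, -1.7]
finger_gap: 0.0174
```

>>> {"api": "apply_moves", "payload": {
  "deltas": [
    {"travel":[0,0,0],"spin":0,"jaw":5},
    {"travel":[0,0,0],"spin":0,"jaw":5},
    {"travel":[0,0,0],"spin":0,"jaw":5}
  ]
}}

```text
time: 6.1
eef_pos: [0.4653, -0.16, 0.1399]
eef_rot: [-0.108, 0.698, 0.107, 0.7]
force: [-0.7, -0.3, -0.5]
finger_gap: 0.0169
```

```bash
python3 - <<'E'
from h import *
import pickle
from scipy.spatial.transform import Rotation as R
o=bot.get_obs();cs=[camera_info(n) for n in('side','top','wrist')];im=[get_image(n) for n in('side','top','wrist')]
M=R.from_quat(o['eef_rot']).as_matrix();print(o['time'],o['eef_pos'],np.arctan2(M[1,2],M[0,2]),M[:,0],o['finger_gap'],o['force'])
pickle.dump((o,cs,im),open('w6.pkl','wb'))
a=cv2.resize(im[0][240:360,280:440],(800,600),interpolation=cv2.INTER_CUBIC);save(a,'s6.png')
b=cv2.resize(im[1][230:335,320:460],(800,600),interpolation=cv2.INTER_CUBIC);save(b,'t6.png');save(im[2],'w6.png')
E
```

```text
6.1 [ 0.46525668 -0.1599781   0.13990939] 0.3050196142578224 [ 2.27667263e-03 -9.01579923e-04 -9.99997002e-01] 0.01694137403923451 [-0.68108931 -0.31237197 -0.49267538]
```

View pics/s6.png

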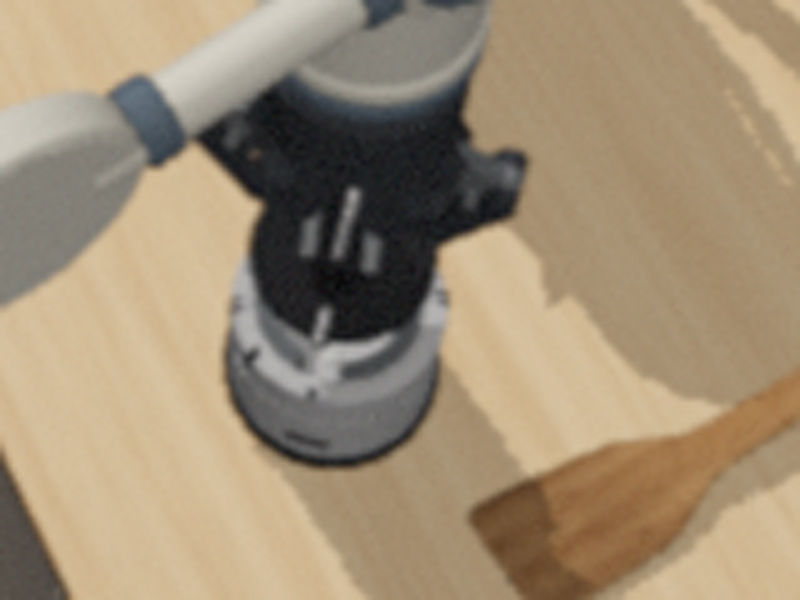

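View pics/t6.png

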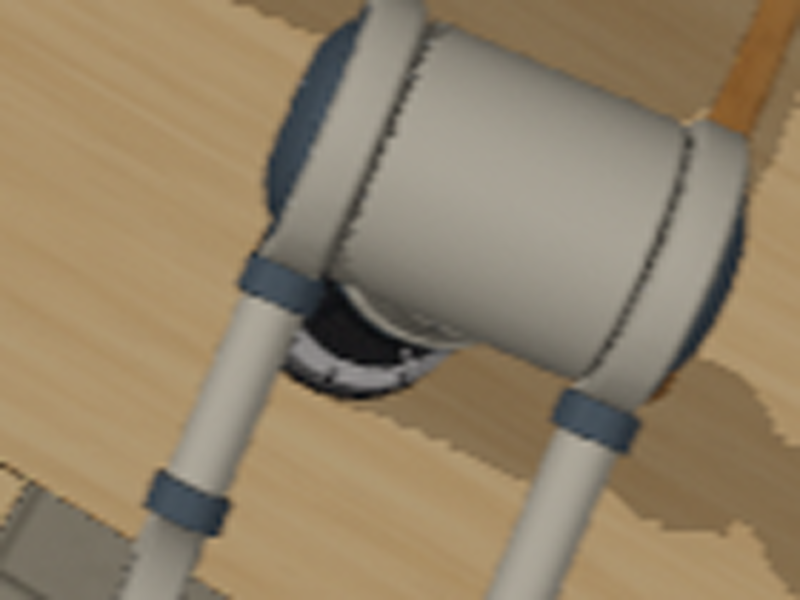

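View pics/w6.png

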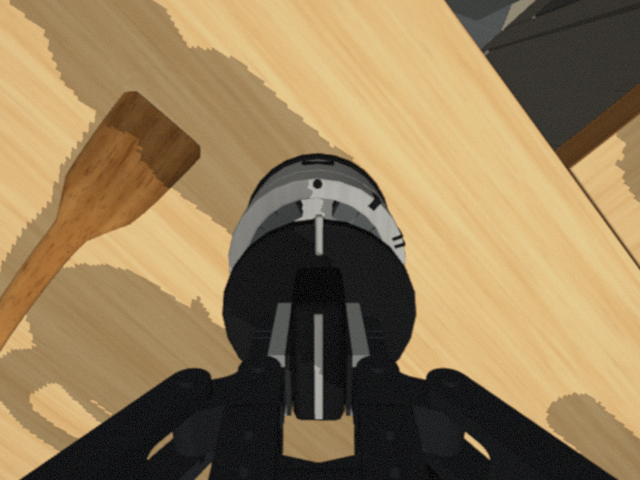

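```bash
python3 - <<'E'
from h import *
import pickle
from scipy.spatial.transform import Rotation as R
o,cs,im=pickle.load(open('w6.pkl','rb'))
save(im[2],'w6c.png',4,(215,145,415,270+25)); save(im[0],'s6c.png',10,(320,280,375,325))
E
```

```text
(no output)
```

View pics/w6c.png

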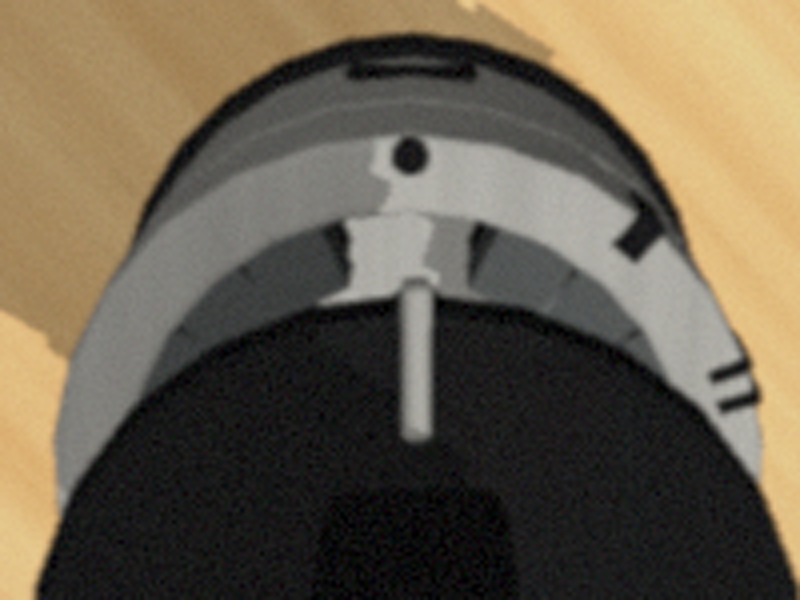

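View pics/s6c.png

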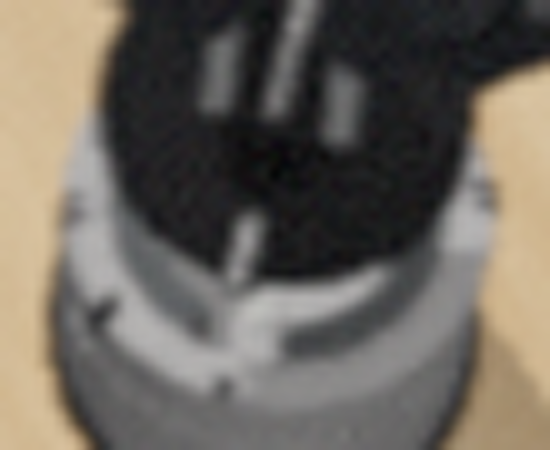

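```bash
python3 - <<'E'
from h import *
import pickle
from scipy.spatial.transform import Rotation as R
from scipy.optimize import least_squares
o,cs,im=pickle.load(open('w6.pkl','rb'))
M=R.from_quat(o['eef_rot']).as_matrix()
q=lambda x,y,ox,oy,s:np.array([ox+(x+.5)/s-.5,oy+(y+.5)/s-.5])
T=lambda p:(M.T@(p-o['eef_pos']))
zd=o['eef_pos'][2]-.0073
cw,c_s=cs[2],cs[0]
w=lambda x,y:q(x,y,215,145,4); s=lambda x,y:q(x,y,320,280,10)
def ana(c,dot,half,lock,rib,rin,sg=1):
    d=[T(onz(c,*p,.08))[1:]*1e3 for p in(dot,half,lock)]
    r=T(onz(c,*rib,zd))[1:]*1e3; ri=T(onz(c,*rin,zd))[1:]*1e3
    # tool-plane: ang measured; -z tool dir is dot
    X=np.array(d)
    f=lambda p:np.concatenate([X[i]-p[:2]-44*np.array([np.sin(p[2]+a),-np.cos(p[2]+a)]) for i,a in enumerate((0,.7*sg,1.24*sg))])
    r_=least_squares(f,[0,0,0]); print('dots',X.round(1).tolist(),'centre(y,z),ang',r_.x.round(3),'res',r_.fun.round(1),'rib',r.round(1),ri.round(1))
    print(' dot->centre', (X[0]+[0,44]).round(1),' rib->centre',(r+[0,42.1]).round(1))
ana(cw,w(410,155),w(633,232),w(735,385),w(418,285),w(418,438))
ana(c_s,s(222,383),s(102,313),s(78,210),s(236,283),s(250,214),1)
E
```

```text
dots [[0.4, -44.1], [28.3, -34.4], [42.3, -14.2]] centre(y,z),ang [ 0.438 -0.154 -0.003] res [ 0.1  0.1 -0.4 -0.5  0.3  0.4] rib [  1.2 -41.9] [  1.2 -26.6]
 dot->centre [ 0.4 -0.1]  rib->centre [1.2 0.2]
dots [[-0.0, -43.8], [28.5, -35.7], [39.8, -14.4]] centre(y,z),ang [-0.85  -0.865  0.01 ] res [ 0.4  1.1  0.7 -1.4 -1.1  0.3] rib [ -0.3 -41.9] [  0.7 -26.6]
 dot->centre [-0.   0.2]  rib->centre [-0.3  0.2]
```

The wrist and side views agree: the centre is 0.5–0.8 mm off along tool y and the angle is within 0.01 rad. I correct by -0.6 mm and go down gently.

>>> {"api": "apply_moves", "payload": {
  "deltas": [
    {"travel":[8,-0.6,-0.2],"spin":0,"jaw":5},
    {"travel":[6,0,0],"spin":0,"jaw":5},
    {"travel":[4,0,0],"spin":0,"jaw":5},
    {"travel":[4,0,0],"spin":0,"jaw":5},
    {"travel":[4,0,0],"spin":0,"jaw":5}
  ]
}}

```text
time: 6.75
eef_pos: [0.4646, -0.1609, 0.1117]
eef_rot: [-0.107, 0.699, 0.107, 0.699]
force: [0.9, 0.1, -2.3]
finger_gap: 0.0169
```

>>> {"api": "apply_moves", "payload": {
  "deltas": [
    {"travel":[4,0,0],"spin":0,"jaw":5},
    {"travel":[4,0,0],"spin":0,"jaw":5},
    {"travel":[0,0,0],"spin":0,"jaw":5}
  ]
}}

```text
time: 7.05
eef_pos: [0.4644, -0.1608, 0.1035]
eef_rot: [-0.107, 0.699, 0.107, 0.699]
force: [-0.6, -0.1, -1.6]
finger_gap: 0.0169
```

>>> {"api": "apply_moves", "payload": {
  "deltas": [
    {"travel":[4,0,0],"spin":0,"jaw":5},
    {"travel":[3,0,0],"spin":0,"jaw":5},
    {"travel":[1,0,0],"spin":0,"jaw":5},
    {"travel":[0,0,0],"spin":0,"jaw":5},
    {"travel":[0,0,0],"spin":0,"jaw":5}
  ]
}}

```text
time: 7.55
eef_pos: [0.4647, -0.1609, 0.0964]
eef_rot: [-0.107, 0.699, 0.107, 0.699]
force: [0.2, -0.1, -1.3]
finger_gap: 0.0171
```

```bash
python3 - <<'E'
from h import *
o=bot.get_obs();print(o['eef_pos'],o['force'],o['ft_torque'],o['finger_gap'])
im=get_image('wrist');save(im,'w7.png',4,(215,180,415,330))
im=get_image('side');save(im,'s7.png',5,(280,240,440,360))
E
```

```text
[ 0.4647312  -0.16093539  0.09636158] [ 0.16176605 -0.07189456 -1.34683887] [0.02167394 0.009316   0.00058069] 0.01712972951991478
```

View pics/w7.png

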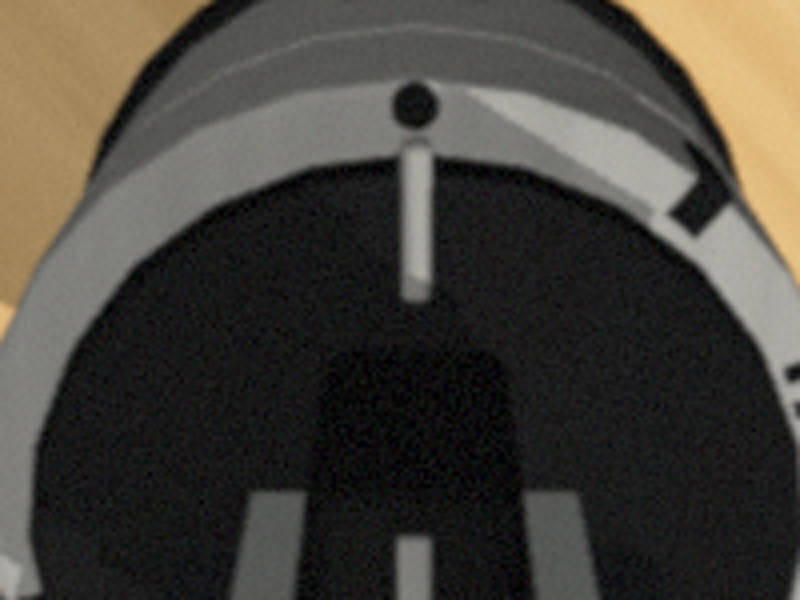

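View pics/s7.png

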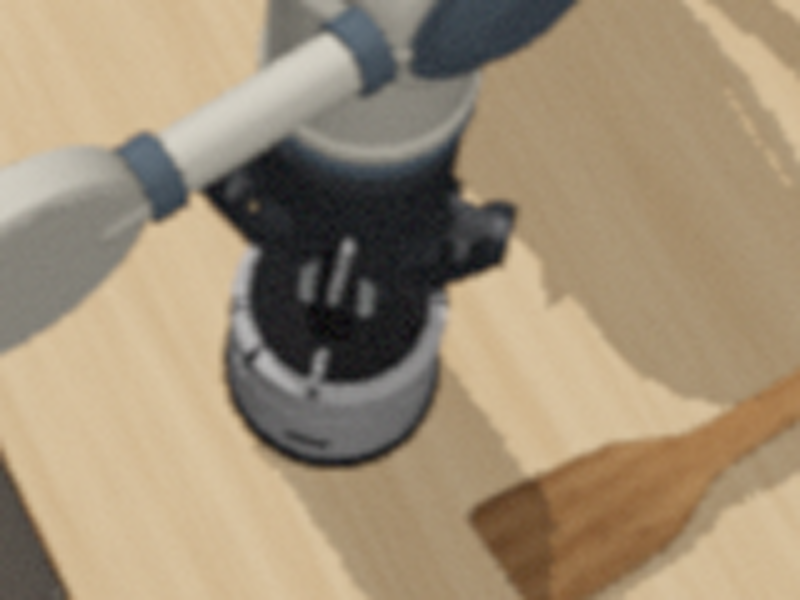

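The rib at (319,225) points at the dot (318,206), and the lid is about 1 mm short of seated with no contact force. I press down in small steps.

>>> {"api": "apply_moves", "payload": {
  "deltas": [
    {"travel":[1,0,0],"spin":0,"jaw":5},
    {"travel":[0,0,0],"spin":0,"jaw":5},
    {"travel":[0,0,0],"spin":0,"jaw":5}
  ]
}}

```text
time: 7.95
eef_pos: [0.4648, -0.161, 0.0954]
eef_rot: [-0.107, 0.699, 0.107, 0.699]
force: [0.6, -0.9, -0.4]
finger_gap: 0.017
```

>>> {"api": "apply_moves", "payload": {
  "deltas": [
    {"travel":[0.7,0,0],"spin":0,"jaw":5},
    {"travel":[0,0,0],"spin":0,"jaw":5},
    {"travel":[0,0,0],"spin":0,"jaw":5}
  ]
}}

```text
time: 8.25
eef_pos: [0.4648, -0.161, 0.0953]
eef_rot: [-0.107, 0.699, 0.107, 0.699]
force: [-2.6, 0.6, 4.5]
finger_gap: 0.0166
```

It is seated: z is stuck at 0.0953, the predicted value, with 4.5 N pushing up. Now I twist clockwise with positive spin, in stages.

>>> {"api": "apply_moves", "payload": {
  "deltas": [
    {"travel":[0.3,0,0],"spin":0.08,"jaw":5},
    {"travel":[0,0,0],"spin":0.08,"jaw":5},
    {"travel":[0,0,0],"spin":0.08,"jaw":5},
    {"travel":[0,0,0],"spin":0.08,"jaw":5},
    {"travel":[0,0,0],"spin":0.08,"jaw":5}
  ]
}}

```text
time: 8.75
eef_pos: [0.466, -0.1612, 0.0953]
eef_rot: [0.034, 0.705, -0.035, 0.708]
force: [1.9, 0.5, 4.6]
finger_gap: 0.017
```

>>> {"api": "apply_moves", "payload": {
  "deltas": [
    {"travel":[0,0,0],"spin":0.08,"jaw":5},
    {"travel":[0,0,0],"spin":0.08,"jaw":5},
    {"travel":[0,0,0],"spin":0,"jaw":5},
    {"travel":[0,0,0],"spin":0,"jaw":5}
  ]
}}

```text
time: 9.15
eef_pos: [0.4656, -0.1611, 0.0953]
eef_rot: [0.089, 0.7, -0.09, 0.702]
force: [1.3, 0.5, 5.3]
finger_gap: 0.0168
```

```bash
python3 - <<'E'
from h import *
from scipy.spatial.transform import Rotation as R
o=bot.get_obs();M=R.from_quat(o['eef_rot']).as_matrix();print(o['eef_pos'],np.arctan2(M[1,2],M[0,2]),o['force'],o['ft_torque'],o['finger_gap'])
im=get_image('wrist');save(im,'w8.png',4,(215,180,415,330))
E
```

```text
[ 0.46564419 -0.16114462  0.09530032] -0.25341814965397624 [1.34532925 0.50849524 5.3322526 ] [-0.13733087 -0.33869691  0.04555821] 0.01682221717414226
```

View pics/w8.png

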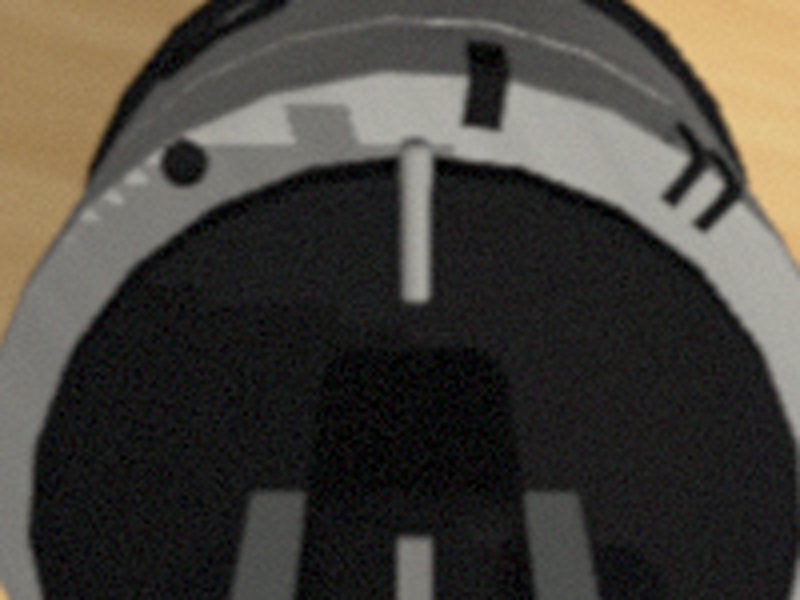

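The lid follows without slipping. The rib (319,225) is between the dot (261,220) and the half mark (336,206), with about 0.14 rad to go.

>>> {"api": "apply_moves", "payload": {
  "deltas": [
    {"travel":[0,0,0],"spin":0.07,"jaw":5},
    {"travel":[0,0,0],"spin":0.07,"jaw":5},
    {"travel":[0,0,0],"spin":0,"jaw":5},
    {"travel":[0,0,0],"spin":0,"jaw":5},
    {"travel":[0,0,0],"spin":0,"jaw":5}
  ]
}}

```text
time: 9.7
eef_pos: [0.4656, -0.1612, 0.0953]
eef_rot: [0.138, 0.692, -0.138, 0.694]
force: [2.0, 1.1, 6.0]
finger_gap: 0.017
```

```bash
python3 - <<'E'
from h import *
from scipy.spatial.transform import Rotation as R
o=bot.get_obs();M=R.from_quat(o['eef_rot']).as_matrix();print(o['eef_pos'],np.arctan2(M[1,2],M[0,2]),M[:,0],o['force'],o['ft_torque'],o['finger_gap'],abs(o['qvel']).max())
im=get_image('wrist');save(im,'w9.png',4,(215,180,415,330))
im=get_image('side');save(im,'s9.png')
E
```

```text
[ 0.46559712 -0.16115738  0.09533043] -0.39325061864274646 [ 2.74314751e-03 -8.79612376e-04 -9.99995851e-01] [2.03889723 1.11740451 5.98391203] [-0.1231483  -0.27976706  0.02449204] 0.01695945014128027 0.0009416957287445121
```

View pics/w9.png

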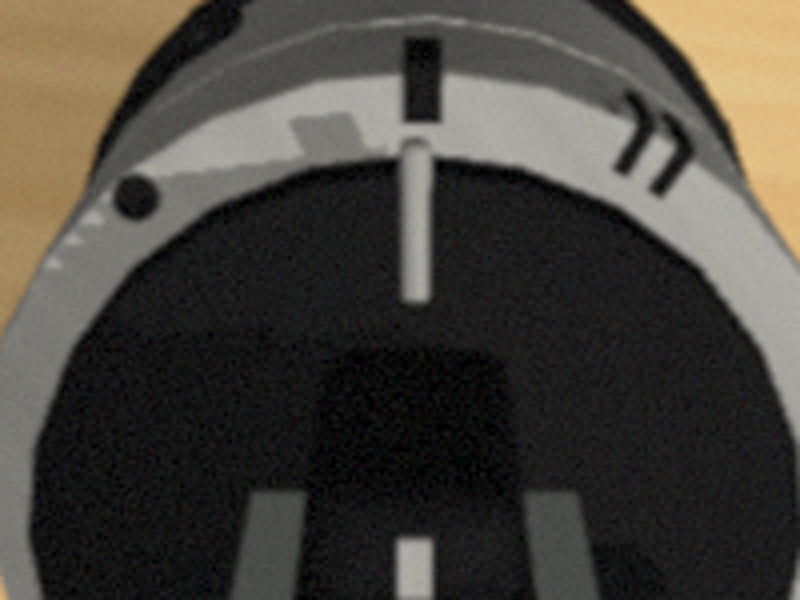

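View pics/s9.png

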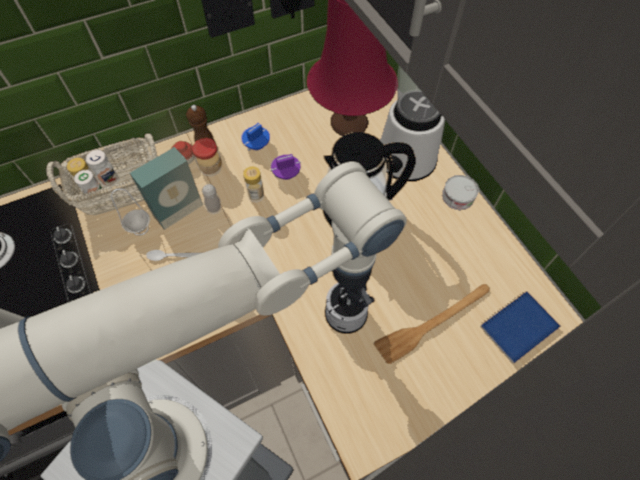

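The rib (319,225) points at the thick half mark (320,200). The arm is at rest, the lid is down and held, and the bystanders look unmoved. I'm handing in.

```bash
python3 -c "
from plant import bot
print(bot.close_job())"
```

```text
the job is handed in; nothing more can be done
None
```

I gripped the black lid by its bar, set it into the grinder's mouth in line with the dots and pressed it fully down. I then twisted it about 0.70 rad clockwise to the half-turn mark and handed the job in at about 9.8 s with the gripper still holding it.

**Last checks:**
- **Twist:** the wrist picture shows the rib pointing at the thick half mark, well short of the lock pair. The collar itself can't be read; 0.70 rad of lid turn should put it at about 0.55.
- **Seating:** the tool stayed at z 0.0953, the height predicted for fully down, with about 6 N of contact force. It was tilted less than 0.003 rad.
- **Grip and rest:** the finger gap was 17 mm on the bar and the arm was at rest.
- **Bystanders:** by eye in the last side picture, the jar, shaker, spoon and turner had not moved. The spoon is partly hidden by the arm there.

No check failed. The cameras differed by 1 to 2 mm on the mouth's position; the lid still went in without contact force.

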